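Unload the sleeve tray and hold the long sleeve in the V-block

TASK

First move the two short steel sleeves from the catch tray into the tote. Then take the long sleeve, lay it lengthwise in the V-block so that it reaches both ends of the block, and press it down firmly (about 20 newtons) onto both faces of the V for gauging: finish while still holding it pressed there, without letting go. Leave the rivet pan, the dolly and the rivet set where they are.

Things in the scene. Friction and masses are not known exactly. Their poses are not given: they have to be found in the camera images.
- tray: Fixed aluminium catch tray, 220 (x) by 270 (y) mm, rim 13 mm high. Origin: centre of its underside, on the bench; z up. Three lanes along its x, centred at y = -80, 0 and +80 mm, each a pair of 8 mm wires 20 mm apart, tops 24 mm above the bench, on which one sleeve lies along the tray's x with its axis 36 mm above the bench. Which sleeve lies in which lane varies.
- short_1: Loose plain steel sleeve, outside diameter 30 mm, length 70 mm, about 0.14 kg, its bore shows as a dark disc at the ends. Origin: on its axis at mid length; its x axis runs along the sleeve; it may be rolled about it.
- short_2: A second sleeve exactly like short_1 (30 mm diameter, 70 mm long).
- long: Loose plain steel sleeve, outside diameter 30 mm, length 150 mm, about 0.3 kg. Origin: on its axis at mid length; its x axis runs along the sleeve.
- tote: Fixed open grey sheet metal tote, 220 (x) by 170 (y) by 70 mm high, walls and floor 4 mm. Origin: centre of its underside, on the bench; z up. It and the V-block may swap places.
- vblock: Fixed steel V-block, 116 mm long (x) and 64 mm wide (y), its 90 degree V runs along its x, open upward. Two V pieces, each 25 mm long, stand at its ends; the 66 mm waist between them is cut down to 20 mm above the bench, for the fingers. The V's bottom line is 32 mm and its top edges 52 mm above the bench (40 mm apart). Origin: centre of its underside; z up.
- flank_left: The V's two flank pieces on the block's +y side (one at each end), part of the fixed V-block, smooth ground and oiled (friction about 0.15), rigid; same origin and axes as vblock.
- flank_right: The V's two flank pieces on the block's -y side; same origin and axes as vblock.
- v_seat (a point): Point in the V-block's middle, 53 mm above the bench, where the middle of a seated 30 mm sleeve's axis lies; axes as vblock (x along the V, z up).
- pan: Green enamel rivet pan (round open bowl, 100 mm across, 40 mm high), loose bystander. Origin: centre of its underside.
- dolly: Cast iron dolly (bucking block, 70 by 50 mm, 64 mm high), loose bystander. Origin: centre of its underside.
- rivet_set: Nickel rivet set standing upright, foot 32 mm diameter, shank 20 mm, 85 mm high, loose bystander. Origin: centre of its underside.
Mind the look-alikes: they are no part of the job. What is shaped like the long but pink or purple is not meant.

How it is judged (in metres and radians):
On the way, in this order (a step that is already met when the one before it is completed fails the run):
1. both short sleeves are in the tote (x of short_1 in the frame of tote between -0.1 and 0.1 m and y of short_1 in the frame of tote between -0.075 and 0.075 m and z of short_1 in the frame of tote between 0 and 0.055 m and x of short_2 in the frame of tote between -0.1 and 0.1 m and y of short_2 in the frame of tote between -0.075 and 0.075 m and z of short_2 in the frame of tote between 0 and 0.055 m), for 0.2 s.
2. the long sleeve is pressed into the V (x of long in the frame of v_seat between -0.017 and 0.017 m and y of long in the frame of v_seat between -0.002 and 0.002 m and z of long in the frame of v_seat between -0.0025 and 0.0025 m and angle between the x axis of long and the x axis of vblock, either way round below 0.04 rad and contact force between long and flank_left above 4 N and contact force between long and flank_right above 4 N and contact force between the fingers and long above 2 N), for 0.2 s.
At the end, for the whole second after the job is handed in: Both short sleeves rest in the tote; the long one lies in the V, its middle within 17 mm of the block's middle lengthwise, 2 mm sideways, 2.5 mm in height of the seat, within 0.04 rad of the V's line; the fingers touch it (over 2 N) and press it so each side of the V carries over 4 N (all of step 1 and all of step 2 and linear speed of each of short_1, short_2 below 0.05 m/s and linear speed of long below 0.03 m/s); the arm keeps its last pose, push and grip.
It fails at once if the rivet pan is shifted by more than 25 mm (distance of pan from where it was at the start of the episode above 0.025 m).
It fails at once if the dolly is shifted by more than 25 mm (distance of dolly from where it was at the start of the episode above 0.025 m).
It fails at once if the rivet set is shifted by more than 25 mm (distance of rivet_set from where it was at the start of the episode above 0.025 m).
It also fails if it takes over 72 s, if anything falls off the work surface, if the arm or the gripper's body presses on something with over 40 N, if the wrist force passes 120 N, or if a joint passes its speed limit or range.

ROBOT

A 6-joint arm with a two-finger parallel gripper is mounted at the origin on the work surface. World frame = base frame: x ahead of the robot, y to its left, z up, the work surface at z = 0. Lengths are in m, angles in degrees, forces in N, time in s.
With the tool pointing down it reaches from about 0.4 to 0.825 m from the base axis. Payload 7 kg.
Tool frame: the origin (TCP) lies at the centre of the arm's flange, where the gripper is bolted on; the fingertips stand 178 mm ahead of it and the grasp point (between the pads) lies 159 mm ahead of it; x points along the fingers, y is the direction in which the jaws open and shut, and the axes are right-handed (so a half turn about x gives the same grasp; the last joint's range is limited). The gripper opens to 88 mm and grips with 3 to 60 N. Pads are 19 mm wide; open, the fingers measure 130 mm over their backs; the gripper's body (78 mm by 193 mm) begins 47 mm behind the grasp point.
Start: joints at [-47.664, 20.546, 0.682, 0, -70.136, -16.507], TCP at [0.294, -0.608, 0.405] pointing down, gripper open.
Joint ranges: [-176.03, 176.03], [-82.01, 121.73], [-58.28, 71.71], [-173.87, 95.51], [-174.79, -0.11], [-173.66, 173.66]. Speed limits (degrees/s): [136.94, 136.94, 172.46, 180, 180, 180].

INTERFACE

Orientations are given as [roll, pitch, yaw] about the fixed x, y, z axes, in that order (R = Rz(yaw) Ry(pitch) Rx(roll)).
In Python, from plant import ctrl gives the robot as it stands. The module is installed in compiled form; this text tells all that it offers.
- The arm moves only by the shell command python3 -m inch 'ROWS'. ROWS is JSON, one flat list of numbers, 7 for each row, row after row: the shift along the tool's x, y, z in m, then the turn, a rotation vector about the tool's x, y, z in degrees, then the finger opening in m, from 0 to 0.0876. In form: [dx, dy, dz, rx, ry, rz, hand, dx, dy, dz, rx, ry, rz, hand, ...]. A call has 1 to 20 rows; each row shifts and turns the pose as measured when the row begins, along the tool's axes as they then stand; what a row does not reach is not made up. A row lasts 1/8 s, in which the tool goes at most 62.5 mm and 10.7 degrees, less where a joint would pass 70% of its speed; a pose out of reach is approached as far as the arm can. A call with a gripper value outside its range is refused whole. The fingers move at their own pace and stop on an object; the grip force is fixed at half the most. Time passes only in rows, so rows that do not move let the fingers close. It gives the time, the measured TCP pose, the force and the opening at its end, in the units of the state.
- ctrl.get_obs(): the state, without advancing time (a new reading comes with each control period).
- ctrl.snapshot(name): name is "scene" or "side" or "wrist"; returns a dict with "color" (420x560x3 uint8, red, green, blue), "depth" (420x560 float32, m along the optical axis (not along the pixel's ray), 0 where there is no reading), "K" (3x3 intrinsics, pixels), "position" and "attitude" of the camera in the world; the wrist camera has in their place "hand_eye" (4x4, takes a point from camera to tool coordinates, whose origin is the TCP and whose axes are the tool frame's). Camera axes: x right, y up, looking along -z (the intrinsics and any distortion apply to the point x, -y, -z); pixel columns grow to the right and rows downward; lengths in m; the calibration is good to about 2 mm. A picture is of the moment at which its call begins: read the wrist's pose just before it.
- ctrl.close_job(): hands the job in, once; it reports no verdict.
The state is a dict: "clock": time; "joint_pos": joint angles; "qvel": joint speeds; "tau": joint torques, N m; "tool_pos": TCP position; "orientation": TCP orientation; "force": force on the tool from outside, world axes, zero at the start; "moment": the same for the moment, N m; "opening": finger opening in m.
Only numpy, scipy, OpenCV 4.12 (cv2) and the standard library are available. Lean on these libraries where they do the work, as an engineer would, in place of code of your own. Each camera call takes 0.05 s, during which the arm holds its last target.

## Working session

There is one attempt and no reset: what is moved stays moved. The work goes in short steps, Python scripts to look and compute and a shell command to move; the robot and the scene stay as the last step left them, time stands still between calls to the robot, and variables do not carry over. Pictures are saved under pics/ and viewed, and the job is handed in when it is done.

```bash
mkdir -p pics
cat > h.py <<'E'
import numpy as np,cv2
from plant import ctrl
from scipy.spatial.transform import Rotation as R
def snap(n,f):
    o=ctrl.get_obs(); s=ctrl.snapshot(n); cv2.imwrite('pics/'+f,s['color'][:,:,::-1]); s['obs']=o; np.savez('pics/'+f+'.npz',**{k:v for k,v in s.items() if k!='obs'}); return s
E
python3 - <<'E'
from h import *
print(ctrl.get_obs())
for n in ['scene','side','wrist']:
    s=snap(n,n+'0.png'); print(n,{k:v for k,v in s.items() if k not in('color','depth','obs')},s['depth'].min(),s['depth'].max())
E
```

```text
{'clock': 0.0, 'joint_pos': array([-4.76653196e+01,  2.05905112e+01,  6.34358004e-01, -2.01455460e-02,
       -7.01365226e+01, -1.65095437e+01]), 'qvel': array([ 0.04389269,  0.00524423, -0.02838455,  0.02210511,  0.04324417,
       -0.03682303]), 'tau': array([ 9.60592624e-04, -5.82714808e+01,  2.93067062e+01,  6.99717969e+00,
        7.08267806e-03, -1.63276868e-04]), 'tool_pos': array([ 0.29398839, -0.6073961 ,  0.40373724]), 'orientation': array([ 94.96173222,  89.90540829, 120.78000848]), 'force': array([-0.05171467,  0.35869914, -0.44840209]), 'moment': array([-0.01916061,  0.00807329, -0.05153711]), 'opening': 0.08728175789310987}
scene {'K': array([[406.47092505,   0.        , 278.18354926],
       [  0.        , 406.47092505, 208.01048316],
       [  0.        ,   0.        ,   1.        ]]), 'position': array([0.94199874, 0.71187723, 0.57375031]), 'attitude': array([ 55.9184392 ,   1.21911829, 144.40708011])} 0.0 3.8264265
side {'K': array([[432.62183347,   0.        , 274.60766689],
       [  0.        , 432.62183347, 208.08560304],
       [  0.        ,   0.        ,   1.        ]]), 'position': array([0.04168953, 0.72277679, 0.68346674]), 'attitude': array([  53.11417058,    0.75573812, -143.21442698])} 0.0 2.7884424
wrist {'K': array([[333.18413776,   0.        , 278.31907985],
       [  0.        , 333.18413776, 206.32598722],
       [  0.        ,   0.        ,   1.        ]]), 'hand_eye': array([[ 4.56320171e-04,  2.66753597e-01, -9.63764655e-01,
         1.89944656e-02],
       [ 9.99999799e-01,  3.03405927e-04,  5.57454248e-04,
         9.36589387e-05],
       [ 4.41114834e-04, -9.63764715e-01, -2.66753405e-01,
        -7.10302737e-02],
       [ 0.00000000e+00,  0.00000000e+00,  0.00000000e+00,
         1.00000000e+00]])} 0.0 1.1784861
```

View pics/scene0.png

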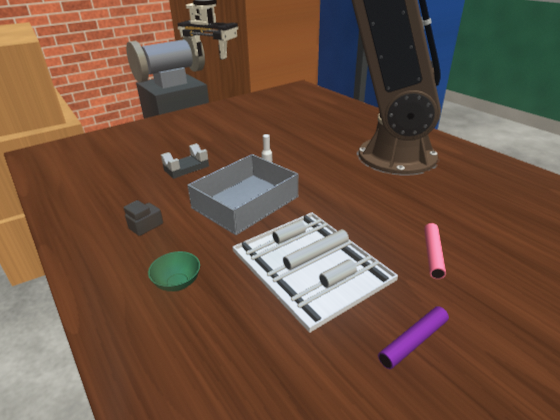

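View pics/side0.png

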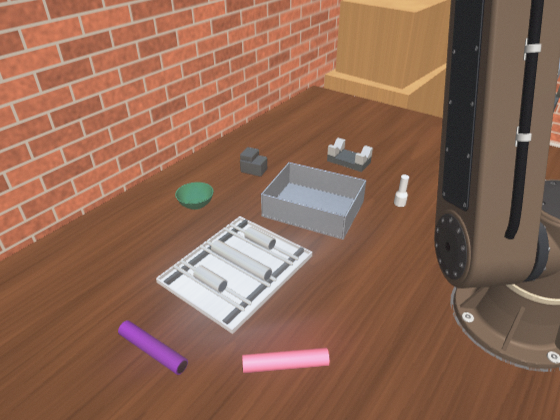

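View pics/wrist0.png

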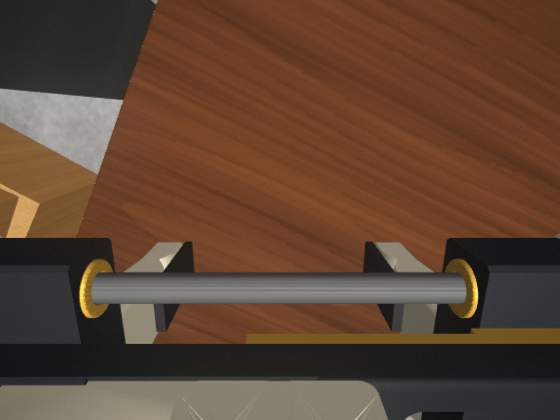

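The scene view shows the tray at (315,263) with the long sleeve in the middle lane (317,250) and shorts at (290,232) and (339,273). The tote is at (245,190), the V-block at (186,160), rivet set at (267,150), dolly at (142,216) and pan at (175,272). Next I'll make a top-down map from the depth images.

```bash
cat >> h.py <<'E'
def cloud(s,T=None):
    d=s['depth'];K=s['K'];v,u=np.mgrid[:d.shape[0],:d.shape[1]]
    m=d>0
    p=np.stack([(u-K[0,2])/K[0,0]*d,-(v-K[1,2])/K[1,1]*d,-d],-1)[m]
    if T is None:
        M=R.from_euler('xyz',s['attitude'],degrees=True).as_matrix(); t=s['position']
    else: M,t=T
    return p@M.T+t, s['color'][m]
def wristT(s):
    o=s['obs'];M=R.from_euler('xyz',o['orientation'],degrees=True).as_matrix();H=s['hand_eye']
    return M@H[:3,:3], M@H[:3,3]+o['tool_pos']
E
python3 - <<'E'
from h import *
import colorsys
for n in ['scene','side']:
    s=dict(np.load(f'pics/{n}0.png.npz'))
    P,C=cloud(s)
    x,y,z=P.T
    b=(abs(z)<.015)&(x>.2)&(x<.9)&(abs(y)<.6); print(n,'bench z med',np.median(z[b]))
    # topdown 2mm: x 0.2..1.0 up, y -0.6..0.4 
    im=np.zeros((400,500,3),np.uint8);m=(x>.2)&(x<1)&(y>-.6)&(y<.4)&(z<.15)&(z>-.02)
    o=np.argsort(z[m]); r=((1-x[m])/.002).astype(int)[o];c=((.4-y[m])/.002).astype(int)[o]
    im[np.clip(r,0,399),np.clip(c,0,499)]=C[m][o]
    cv2.imwrite(f'pics/top_{n}.png',im[:,:,::-1])
    np.savez(f'pics/cl_{n}.npz',P=P,C=C)
E
```

```text
scene bench z med -0.0006934862858427593
side bench z med 0.00013938032687177415
```

View pics/top_scene.png

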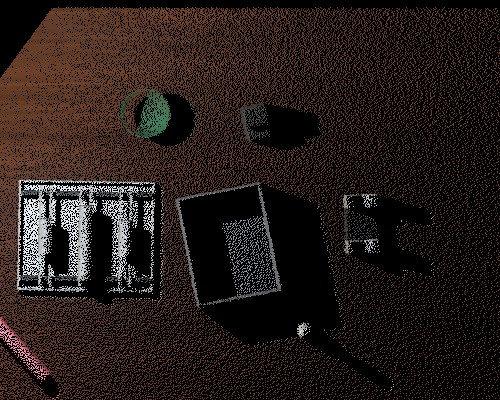

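View pics/top_side.png

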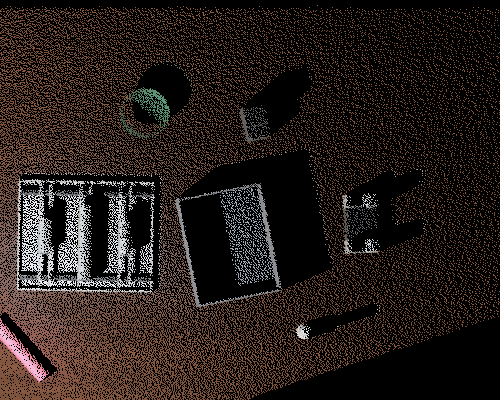

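```bash
cat >> h.py <<'E'
def axes():
    o=ctrl.get_obs();M=R.from_euler('xyz',o['orientation'],degrees=True).as_matrix();return o,M
def plan(pos,yaw,name=''):
    """tool down, tool y along yaw (deg, mod 180 chosen nearest) ; prints total shift in tool axes and rotvec; grasp point target given in pos"""
    o,M=axes()
    best=None
    for k in (0,180):
        a=np.radians(yaw+k); ty=np.array([np.cos(a),np.sin(a),0]);tx=np.array([0,0,-1.]);T=np.stack([tx,ty,np.cross(tx,ty)],1)
        rv=R.from_matrix(M.T@T).as_rotvec(degrees=True)
        tcp=np.array(pos)-.159*tx
        dw=tcp-o['tool_pos']
        print(name,k,'shift tool',np.round(1000*M.T@dw,1),'mm; rot',np.round(rv,1),'; shift in target axes',np.round(1000*T.T@dw,1),'q6',o['joint_pos'][5].round(1))
E
python3 - <<'E'
from h import *
o,M=axes();print(M.round(3))
plan([.50,-.322,.241],90,'v')
plan([.48,.224,.241],90,'tray')
E
```

```text
[[-0.001 -0.436  0.9  ]
 [ 0.001  0.9    0.436]
 [-1.     0.001 -0.   ]]
v 0 shift tool [  4.1 167.2 309.7] mm; rot [25.8 -0.  -0.1] ; shift in target axes [  4.  285.4 206. ] q6 -16.5
v 180 shift tool [  4.1 167.2 309.7] mm; rot [-1.542e+02  1.000e-01 -0.000e+00] ; shift in target axes [   4.  -285.4 -206. ] q6 -16.5
tray 0 shift tool [  4.7 667.4 529.6] mm; rot [25.8 -0.  -0.1] ; shift in target axes [  4.  831.4 186. ] q6 -16.5
tray 180 shift tool [  4.7 667.4 529.6] mm; rot [-1.542e+02  1.000e-01 -0.000e+00] ; shift in target axes [   4.  -831.4 -186. ] q6 -16.5
```

```bash
python3 -m inch '[0,0,0.02,8.6,0,0,0.087, 0,0.04,0.03,8.6,0,0,0.087, 0,0.04,0.03,8.6,0,0,0.087, 0,0.05,0.03,0,0,0,0.087, 0,0.05,0.03,0,0,0,0.087, 0,0.04,0.03,0,0,0,0.087, 0,0.04,0.02,0,0,0,0.087, 0,0.02,0.01,0,0,0,0.087, 0,0,0,0,0,0,0.087]'
python3 - <<'E'
from h import *
s=snap('wrist','w1.png')
E
```

```text
clock: 1.27
tool_pos: [0.4807, -0.3007, 0.4009]
orientation: [133.5, 89.7, 132.5]
force: [-1.0, 0.3, 0.1]
opening: 0.0874
```

View pics/w1.png

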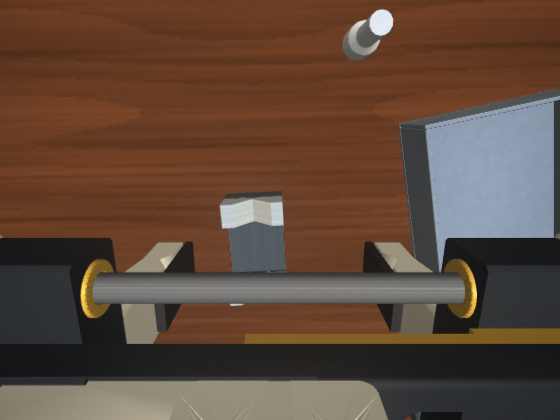

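The V-block (250,235) is half hidden by the gripper; image up is world −x, with the rivet set at (370,35). I'll move +x to see the whole block.

```bash
python3 -m inch '[0,-0.01,0.05,0,0,0,0.087, 0,-0.01,0.05,0,0,0,0.087, 0,0,0,0,0,0,0.087, 0,0,0,0,0,0,0.087]'
python3 - <<'E'
from h import *
s=snap('wrist','w2.png')
P,C=cloud(s,wristT(s)); np.savez('pics/cl_w2.npz',P=P,C=C)
x,y,z=P.T
m=(abs(z)<.02)&(x<.8);print('bench',np.median(z[m]))
m=(z>.045)&(z<.06)&(abs(y+.322)<.06)&(abs(x-.554)<.09)
q=P[m];print(len(q),q.min(0),q.max(0))
print(cv2.minAreaRect((q[:,:2]*1000).astype(np.float32)))
E
```

```text
clock: 1.82
tool_pos: [0.58, -0.3272, 0.3994]
orientation: [143.7, 89.6, 142.5]
force: [-0.3, 0.3, -0.7]
opening: 0.0869
bench 0.0012005728457032405
2146 [ 0.49450782 -0.35900707  0.04501228] [ 0.61269439 -0.29121943  0.05516773]
((553.60205078125, -325.0903625488281), (116.31120300292969, 63.9872932434082), 2.1691091060638428)
```

View pics/w2.png

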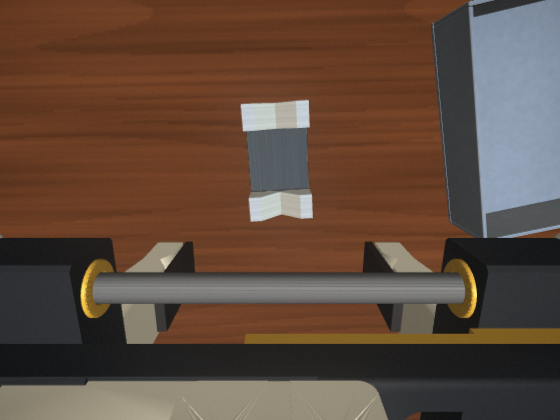

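Run:
```python
from h import *
d=np.load('pics/cl_w2.npz');P=d['P']
m=(P[:,2]>.03)&(P[:,2]<.06)&(abs(P[:,1]+.325)<.05)&(abs(P[:,0]-.554)<.07);q=P[m]
for lo,hi in((.48,.525),(.583,.63)):
    p=q[(q[:,0]>lo)&(q[:,0]<hi)]; print(cv2.minAreaRect((p[p[:,2]>.04][:,:2]*1000).astype(np.float32)))
    # V-line: fit |y'|: bottom of V
    for s in (1,-1):pass
for n in('scene','side'):
    P=np.load(f'pics/cl_{n}.npz')['P']
    m=(P[:,2]>.06)&(P[:,2]<.075)&(abs(P[:,1]+.059)<.14)&(abs(P[:,0]-.511)<.14);q=P[m]
    print(n,'tote',cv2.minAreaRect((q[:,:2]*1000).astype(np.float32)))
    m=(P[:,2]>.009)&(P[:,2]<.016)&(abs(P[:,1]-.224)<.16)&(abs(P[:,0]-.53)<.14);q=P[m]
    print(n,'tray',cv2.minAreaRect((q[:,:2]*1000).astype(np.float32)))
plan([.60,.224,.241],90,'tray')
```

```text
((507.983642578125, -326.827392578125), (25.00008201599121, 63.966434478759766), 2.1550188064575195)
((598.7875366210938, -323.3821716308594), (25.77142333984375, 64.00525665283203), 2.0150954723358154)
scene tote ((509.5740051269531, -58.47675323486328), (224.35198974609375, 175.23634338378906), 10.929035186767578)
scene tray ((526.708251953125, 227.68988037109375), (272.62713623046875, 223.80458068847656), 89.11567687988281)
side tote ((510.8022155761719, -57.82512664794922), (220.82440185546875, 175.84506225585938), 11.236234664916992)
side tray ((527.9061279296875, 228.5670166015625), (273.0513000488281, 223.32003784179688), 89.07239532470703)
tray 0 shift tool [  1.9 551.4   8.7] mm; rot [-1.2 -0.4 -0.3] ; shift in target axes [ -0.6 551.1  20.1] q6 -78.4
tray 180 shift tool [  1.9 551.4   8.7] mm; rot [178.8  -0.4   0.6] ; shift in target axes [  -0.6 -551.1  -20.1] q6 -78.4
```

```bash
python3 -m inch '[0,0.055,0.001,0,0,0,0.087, 0,0.055,0.001,0,0,0,0.087, 0,0.055,0.001,0,0,0,0.087, 0,0.055,0.001,0,0,0,0.087, 0,0.055,0.001,0,0,0,0.087, 0,0.055,0.001,0,0,0,0.087, 0,0.055,0.001,0,0,0,0.087, 0,0.055,0.001,0,0,0,0.087, 0,0.055,0.001,0,0,0,0.087, 0,0.055,0.001,0,0,0,0.087,0,0.02,0,0,0,0,0.087, 0,0,0,0,0,0,0.087, 0,0,0,0,0,0,0.087]'
python3 - <<'E'
from h import *
s=snap('wrist','w3.png')
P,C=cloud(s,wristT(s)); np.savez('pics/cl_w3.npz',P=P,C=C)
q=P[(P[:,2]>.009)&(P[:,2]<.016)&(abs(P[:,1]-.228)<.16)&(abs(P[:,0]-.528)<.13)]
print(cv2.minAreaRect((q[:,:2]*1000).astype(np.float32)))
q=P[(P[:,2]>.044)&(P[:,2]<.056)&(abs(P[:,1]-.228)<.16)&(abs(P[:,0]-.528)<.13)];print(len(q))
o,M=axes();print(o['tool_pos'],M.round(3))
E
```

```text
clock: 3.5
tool_pos: [0.5937, 0.2489, 0.4092]
orientation: [79.4, 89.5, 77.7]
force: [0.8, -0.6, -0.4]
opening: 0.087
((528.3994140625, 226.36570739746094), (271.0965576171875, 220.95631408691406), 88.93401336669922)
7924
[0.59376209 0.24873881 0.40929503] [[ 0.002  0.03   1.   ]
 [ 0.008  1.    -0.03 ]
 [-1.     0.008  0.002]]
```

View pics/w3.png

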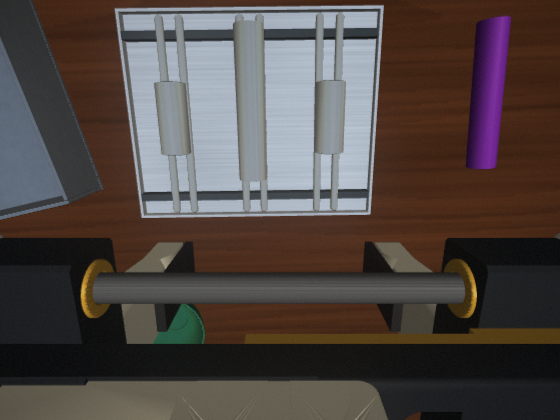

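The wrist view shows the shorts at (173,118) and (330,117) and the long at (251,102) in the middle lane. They return depth from here, so I can fit each one.

Run:
```python
from h import *
P=np.load('pics/cl_w3.npz')['P']
for yc in(.147,.227,.307):
    q=P[(P[:,2]>.036)&(P[:,2]<.056)&(abs(P[:,1]-yc)<.022)&(abs(P[:,0]-.528)<.13)]
    t=q[q[:,2]>.047]
    print(yc,len(q),cv2.minAreaRect((q[:,:2]*1000).astype(np.float32)),'top',np.percentile(q[:,2],[50,98]),t.mean(0), np.polyfit(t[:,0],t[:,1],1)[0], q[:,0].min(),q[:,0].max())
plan([.52,.307,.10],90-1.1,'A')
```

```text
0.147 2195 ((525.0518798828125, 146.74322509765625), (29.73877716064453, 70.49394989013672), 88.80017852783203) top [0.04982618 0.05293647] [0.52410145 0.14756555 0.05041818] -0.01678977529986014 0.4897753905133795 0.5603891393595106
0.227 4668 ((514.4555053710938, 226.76425170898438), (29.363800048828125, 149.7957763671875), 88.92939758300781) top [0.05000888 0.05293078] [0.50965266 0.22714325 0.05041911] -0.01677361142191516 0.43952041415596393 0.5894224672899925
0.307 2133 ((528.0631103515625, 306.5009460449219), (29.54560089111328, 70.19615173339844), 88.8193359375) top [0.0498673  0.05285619] [0.5273788  0.30606057 0.05035991] -0.017243029320518778 0.49293576330913214 0.5633370655656887
A 0 shift tool [150.6  54.7 -75.8] mm; rot [-0.6  0.1 -0.5] ; shift in target axes [150.3  56.8 -74.9] q6 -131.6
A 180 shift tool [150.6  54.7 -75.8] mm; rot [179.4  -0.8  -0.2] ; shift in target axes [150.3 -56.8  74.9] q6 -131.6
```

```bash
python3 -m inch '[0.03,0.03,-0.03,0,0,-0.5,0.05, 0.04,0.028,-0.04,0,0,0,0.05, 0.04,0,0,0,0,0,0.05, 0.03,0,0,0,0,0,0.05, 0,0,0,0,0,0,0.05]'
python3 - <<'E'
from h import *
plan([.528,.3065,.044],88.9,'A');print(ctrl.get_obs()['opening'])
E
```

```text
clock: 4.18
tool_pos: [0.5258, 0.3037, 0.2688]
orientation: [20.4, 89.7, 18.2]
force: [0.4, -2.3, -0.2]
opening: 0.0504
A 0 shift tool [65.8  2.8  1.7] mm; rot [-1.1  0.3 -0.1] ; shift in target axes [65.8  2.9  2.1] q6 -140.8
A 180 shift tool [65.8  2.8  1.7] mm; rot [178.9  -0.2  -0.5] ; shift in target axes [65.8 -2.9 -2.1] q6 -140.8
0.05035254459391597
```

```bash
python3 -m inch '[0.02,0.003,0.002,-1.1,0,0,0.05, 0.02,0,0,0,0,0,0.05, 0.02,0,0,0,0,0,0.05, 0.006,0,0,0,0,0,0.05, 0,0,0,0,0,0,0.05]'
python3 - <<'E'
from h import *
plan([.528,.3065,.044],88.9,'A');print(ctrl.get_obs()['force'])
E
```

```text
clock: 4.8
tool_pos: [0.5329, 0.3048, 0.2101]
orientation: [31.5, 89.1, 30.2]
force: [-0.4, 0.1, 0.1]
opening: 0.0496
A 0 shift tool [ 7.1  1.5 -5. ] mm; rot [-0.2  0.8 -0.5] ; shift in target axes [ 7.1  1.6 -4.9] q6 -139.7
A 180 shift tool [ 7.1  1.5 -5. ] mm; rot [179.8  -0.8  -1.3] ; shift in target axes [ 7.1 -1.6  4.9] q6 -139.7
[-0.41144475  0.0671679   0.11716578]
```

```bash
python3 -m inch '[0.007,0.0015,-0.004,0,0.8,-0.5,0.05, 0,0,0,0,0,0,0.05, 0,0,0,0,0,0,0, 0,0,0,0,0,0,0, 0,0,0,0,0,0,0, 0,0,0,0,0,0,0, 0,0,0,0,0,0,0]'
```

```text
clock: 5.68
tool_pos: [0.5295, 0.3061, 0.2056]
orientation: [5.3, 89.9, 4.0]
force: [0.6, -1.0, 0.4]
opening: 0.0294
```

```bash
python3 -m inch '[-0.03,0,0,0,0,0,0, -0.05,0,0,0,0,0,0, -0.03,0,0,0,0,0,0, 0,0,0,0,0,0,0]'
python3 - <<'E'
from h import *
plan([.559,-.048,.14],101.1,'T');print(ctrl.get_obs()['force'])
E
```

```text
clock: 6.18
tool_pos: [0.5288, 0.3066, 0.3168]
orientation: [-142.0, 89.9, -143.4]
force: [0.5, -0.1, -3.1]
opening: 0.0287
T 0 shift tool [  18.1 -353.8   38.4] mm; rot [-12.4  -0.1   0.1] ; shift in target axes [  17.8 -353.8  -38.6] q6 -139.7
T 180 shift tool [  18.1 -353.8   38.4] mm; rot [1.676e+02 1.000e-01 1.000e-01] ; shift in target axes [ 17.8 353.8  38.6] q6 -139.7
[ 0.51685304 -0.1285455  -3.05434638]
```

```bash
python3 -m inch '[0,-0.05,0.005,0,0,0,0, 0,-0.05,0.005,0,0,0,0, 0,-0.05,0.005,0,0,0,0, 0,-0.05,0.005,0,0,0,0, 0,-0.05,0.005,0,0,0,0, 0,-0.05,0.005,0,0,0,0, 0,-0.04,0.005,-6,0,0,0, 0,0,0,-6,0,0,0, 0,0,0,0,0,0,0]'
python3 - <<'E'
from h import *
plan([.559,-.048,.10],101.1,'T');print(ctrl.get_obs()['force'])
E
```

```text
clock: 7.3
tool_pos: [0.5532, -0.0437, 0.3059]
orientation: [176.7, 89.2, -172.4]
force: [-0.3, 0.7, -1.6]
opening: 0.0291
T 0 shift tool [46.8 -5.4  5.6] mm; rot [-0.1 -0.8 -0. ] ; shift in target axes [46.9 -5.4  4.9] q6 -94.6
T 180 shift tool [46.8 -5.4  5.6] mm; rot [ 1.799e+02 -1.000e-01  1.300e+00] ; shift in target axes [46.9  5.4 -4.9] q6 -94.6
[-0.28205726  0.65574897 -1.64958694]
```

```bash
python3 -m inch '[0.03,-0.005,0.005,0,-0.8,0,0, 0.04,0,0,0,0,0,0, 0.025,0,0,0,0,0,0, 0.012,0,0,0,0,0,0, 0,0,0,0,0,0,0]'
python3 - <<'E'
from h import *
plan([.559,-.048,.034],101.1,'T');print(ctrl.get_obs()['force'])
E
```

```text
clock: 7.92
tool_pos: [0.5584, -0.0453, 0.1941]
orientation: [138.7, 89.9, 149.2]
force: [-0.9, -0.4, -0.8]
opening: 0.0292
T 0 shift tool [ 1.1 -2.7  0.1] mm; rot [-0.6 -0.1 -0.1] ; shift in target axes [ 1.1 -2.7  0.1] q6 -94.8
T 180 shift tool [ 1.1 -2.7  0.1] mm; rot [ 1.794e+02 -1.000e-01  1.000e-01] ; shift in target axes [ 1.1  2.7 -0.1] q6 -94.8
[-0.91526702 -0.43946897 -0.76225722]
```

Release, rise, and look.

```bash
python3 -m inch '[0,0,0,0,0,0,0.05, 0,0,0,0,0,0,0.05, 0,0,0,0,0,0,0.05, -0.03,0,0,0,0,0,0.05, -0.05,0,0,0,0,0,0.05, -0.03,0,0,0,0,0,0.05]'
python3 - <<'E'
from h import *
s=snap('side','s2.png')
plan([.525,.1467,.12],88.9,'B')
E
```

```text
clock: 8.68
tool_pos: [0.5589, -0.0452, 0.3093]
orientation: [43.7, 89.9, 54.2]
force: [-0.3, 0.4, -1.0]
opening: 0.0499
B 0 shift tool [ 34.  195.    0.4] mm; rot [11.6  0.3 -0.1] ; shift in target axes [ 34.  191.2 -38.5] q6 -94.9
B 180 shift tool [ 34.  195.    0.4] mm; rot [-1.684e+02  1.000e-01  5.000e-01] ; shift in target axes [  34.  -191.2   38.5] q6 -94.9
```

View pics/s2.png

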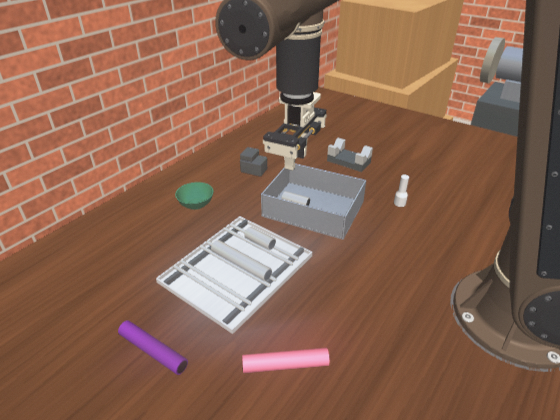

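The first short lies in the tote at (295,199) and the other sleeves haven't moved. Next is short B.

```bash
python3 -m inch '[0,0.05,0,5.8,0,0,0.05, 0,0.05,-0.005,5.8,0,0,0.05, 0,0.05,-0.015,0,0,0,0.05, 0,0.043,-0.015,0,0,0,0.05, 0.03,0,0,0,0,0,0.05, 0,0,0,0,0,0,0.05]'
python3 - <<'E'
from h import *
plan([.525,.1467,.044],88.9,'B')
E
```

```text
clock: 9.48
tool_pos: [0.5141, 0.1528, 0.2882]
orientation: [24.6, 89.0, 22.9]
force: [0.3, -0.3, -0.0]
opening: 0.0496
B 0 shift tool [85.3 -6.4  9.7] mm; rot [-0.5  0.9 -0.4] ; shift in target axes [85.2 -5.9 11.1] q6 -129.5
B 180 shift tool [85.3 -6.4  9.7] mm; rot [179.5  -0.7  -1.5] ; shift in target axes [ 85.2   5.9 -11.1] q6 -129.5
```

```bash
python3 -m inch '[0.02,-0.006,0.011,-0.5,0.9,-0.4,0.05, 0.02,0,0,0,0,0,0.05, 0.02,0,0,0,0,0,0.05, 0,0,0,0,0,0,0.05]'
python3 - <<'E'
from h import *
plan([.525,.1467,.044],88.9,'B')
E
```

```text
clock: 9.98
tool_pos: [0.5283, 0.1457, 0.2325]
orientation: [24.8, 89.6, 23.6]
force: [-0.1, -0.2, 0.5]
opening: 0.0501
B 0 shift tool [29.5  0.8 -3.5] mm; rot [-0.1  0.4 -0.2] ; shift in target axes [29.5  0.9 -3.3] q6 -127.2
B 180 shift tool [29.5  0.8 -3.5] mm; rot [179.9  -0.3  -0.6] ; shift in target axes [29.5 -0.9  3.3] q6 -127.2
```

```bash
python3 -m inch '[0.015,0.001,-0.0035,0,0.4,-0.2,0.05, 0.014,0,0,0,0,0,0.05, 0,0,0,0,0,0,0.05, 0,0,0,0,0,0,0, 0,0,0,0,0,0,0, 0,0,0,0,0,0,0, 0,0,0,0,0,0,0, 0,0,0,0,0,0,0, -0.03,0,0,0,0,0,0, -0.05,0,0,0,0,0,0, -0.03,0,0,0,0,0,0, 0,0,0,0,0,0,0]'
python3 - <<'E'
from h import *
plan([.510-.049,-.058-.0096,.14],101.1,'T')
E
```

```text
clock: 11.48
tool_pos: [0.5253, 0.1467, 0.3179]
orientation: [10.4, 89.9, 9.2]
force: [0.1, 1.2, -1.7]
opening: 0.0291
T 0 shift tool [  18.8 -215.6  -59.9] mm; rot [-12.3   0.1  -0. ] ; shift in target axes [  18.9 -198.  -104.4] q6 -127.4
T 180 shift tool [  18.8 -215.6  -59.9] mm; rot [ 1.677e+02 -0.000e+00 -1.000e-01] ; shift in target axes [ 18.9 198.  104.4] q6 -127.4
```

```bash
python3 -m inch '[0,-0.045,-0.015,-6,0,0,0, 0,-0.045,-0.02,-6,0,0,0, 0,-0.045,-0.02,0,0,0,0, 0,-0.045,-0.025,0,0,0,0, 0,-0.025,-0.015,0,0,0,0, 0,0,0,0,0,0,0]'
python3 - <<'E'
from h import *
plan([.510-.049,-.058-.0096,.034],101.1,'T')
E
```

```text
clock: 12.22
tool_pos: [0.4525, -0.074, 0.3122]
orientation: [160.2, 89.7, 171.5]
force: [0.5, -0.1, -1.5]
opening: 0.0296
T 0 shift tool [119.1   4.5  10.2] mm; rot [ 0.2 -0.3 -0.1] ; shift in target axes [119.2   4.7   9.6] q6 -94.0
T 180 shift tool [119.1   4.5  10.2] mm; rot [-1.798e+02  1.000e-01 -4.000e-01] ; shift in target axes [119.2  -4.7  -9.6] q6 -94.0
```

```bash
python3 -m inch '[0.03,0.005,0.009,0,-0.3,0,0, 0.04,0,0,0,0,0,0, 0.03,0,0,0,0,0,0, 0.015,0,0,0,0,0,0, 0,0,0,0,0,0,0, 0,0,0,0,0,0,0.05, 0,0,0,0,0,0,0.05, 0,0,0,0,0,0,0.05, -0.03,0,0,0,0,0,0.05, -0.05,0,0,0,0,0,0.05, -0.03,0,0,0,0,0,0.05, 0,0,0,0,0,0,0.05]'
python3 - <<'E'
from h import *
s=snap('side','s3.png');s=snap('scene','c3.png')
plan([.5145,.2268,.12],88.9,'L')
E
```

```text
clock: 13.72
tool_pos: [0.4619, -0.0645, 0.3087]
orientation: [16.0, 89.6, 27.4]
force: [-0.2, -0.4, -0.7]
opening: 0.0498
L 0 shift tool [ 28.3 275.2 109.5] mm; rot [12.4  0.2 -0.1] ; shift in target axes [ 27.4 292.4  47.8] q6 -94.9
L 180 shift tool [ 28.3 275.2 109.5] mm; rot [-167.6    0.2    0.2] ; shift in target axes [  27.4 -292.4  -47.8] q6 -94.9
```

View pics/s3.png

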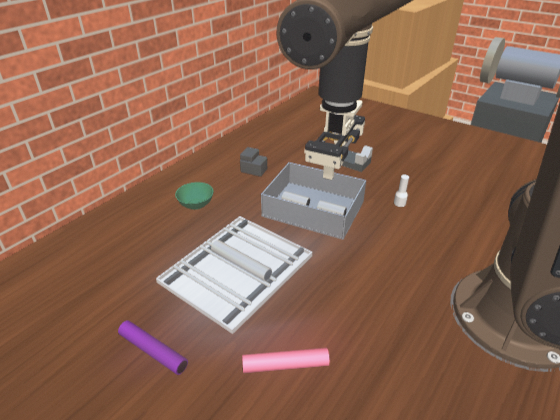

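View pics/c3.png

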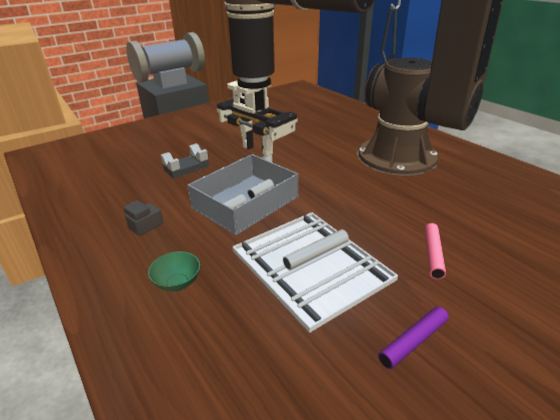

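Both shorts lie flat in the tote (side view (295,199) and (332,208)). Next is the long sleeve.

```bash
python3 -m inch '[0,0.05,0.02,6.2,0,0,0.05, 0,0.05,0.015,6.2,0,0,0.05, 0,0.05,0.01,0,0,0,0.05, 0,0.05,0.01,0,0,0,0.05, 0,0.05,0.01,0,0,0,0.05, 0,0.05,0.005,0,0,0,0.05, 0.02,0,0,0,0,0,0.05, 0,0,0,0,0,0,0.05]'
python3 - <<'E'
from h import *
plan([.5145,.2268,.044],88.9,'L')
E
```

```text
clock: 14.82
tool_pos: [0.5209, 0.2464, 0.2758]
orientation: [-148.5, 89.3, -150.2]
force: [-0.1, -0.3, 0.3]
opening: 0.0501
L 0 shift tool [ 72.9 -19.3  -5.1] mm; rot [-0.6 -0.6  0.4] ; shift in target axes [ 72.8 -19.7  -6. ] q6 -136.3
L 180 shift tool [ 72.9 -19.3  -5.1] mm; rot [179.4   0.6   0.9] ; shift in target axes [72.8 19.7  6. ] q6 -136.3
```

```bash
python3 -m inch '[0.01,-0.019,-0.006,-0.6,-0.6,0.4,0.05, 0.015,0,0,0,0,0,0.05, 0.02,0,0,0,0,0,0.05, 0,0,0,0,0,0,0.05]'
python3 - <<'E'
from h import *
plan([.5145,.2268,.044],88.9,'L')
E
```

```text
clock: 15.32
tool_pos: [0.5146, 0.2259, 0.2295]
orientation: [-95.8, 90.0, -97.0]
force: [-0.2, 0.1, 1.4]
opening: 0.0501
L 0 shift tool [26.5  0.9 -0.1] mm; rot [-0.1 -0.   0. ] ; shift in target axes [26.5  0.9 -0.1] q6 -134.9
L 180 shift tool [26.5  0.9 -0.1] mm; rot [1.799e+02 1.000e-01 0.000e+00] ; shift in target axes [26.5 -0.9  0.1] q6 -134.9
```

```bash
python3 -m inch '[0.014,0.001,0,0,0,0,0.05, 0.014,0,0,0,0,0,0.05, 0,0,0,0,0,0,0.05, 0,0,0,0,0,0,0, 0,0,0,0,0,0,0, 0,0,0,0,0,0,0, 0,0,0,0,0,0,0, 0,0,0,0,0,0,0]'
python3 -m inch '[-0.03,0,0,0,0,0,0, -0.05,0,0,0,0,0,0, -0.04,0,0,0,0,0,0, 0,0,0,0,0,0,0]'
python3 - <<'E'
from h import *
plan([.5535,-.325,.14],92.15,'V'); print(ctrl.get_obs()['force'])
s=snap('wrist','w4.png')
E
```

```text
clock: 16.32
tool_pos: [0.5153, 0.2265, 0.2015]
orientation: [-43.0, 89.9, -44.2]
force: [-0.9, 0.0, -2.3]
opening: 0.0294
clock: 16.82
tool_pos: [0.5147, 0.2269, 0.3237]
orientation: [-125.2, 89.9, -126.4]
force: [-0.1, 1.2, -3.2]
opening: 0.0293
V 0 shift tool [  25.7 -550.9   50.4] mm; rot [-3.4 -0.1  0.1] ; shift in target axes [  24.7 -553.    18.1] q6 -135.0
V 180 shift tool [  25.7 -550.9   50.4] mm; rot [1.766e+02 2.000e-01 1.000e-01] ; shift in target axes [ 24.7 553.  -18.1] q6 -135.0
[-0.14847298  1.18685558 -3.16489279]
```

View pics/w4.png

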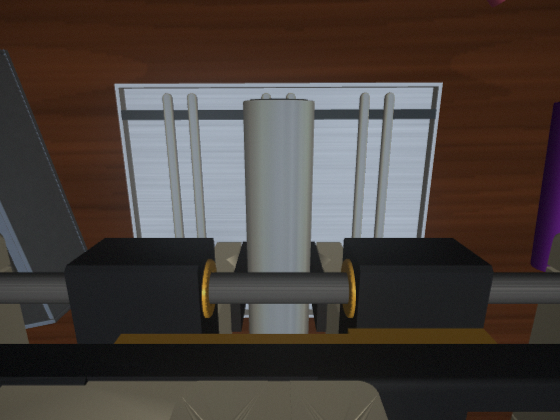

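```bash
python3 -m inch '[0,-0.05,0.005,-0.4,0,0,0, 0,-0.05,0.005,-0.4,0,0,0, 0,-0.05,0.003,-0.4,0,0,0, 0,-0.05,0.002,-0.4,0,0,0, 0,-0.05,0.002,-0.4,0,0,0, 0,-0.05,0.001,-0.4,0,0,0, 0,-0.05,0,-0.4,0,0,0, 0,-0.05,0,-0.3,0,0,0, 0,-0.05,0,-0.3,0,0,0, 0,-0.05,0,0,0,0,0, 0,-0.03,0,0,0,0,0, 0,0,0,0,0,0,0, 0,0,0,0,0,0,0]'
python3 - <<'E'
from h import *
plan([.5535,-.325,.14],92.15,'V'); print(ctrl.get_obs()['force'])
E
```

```text
clock: 18.5
tool_pos: [0.5324, -0.3182, 0.2995]
orientation: [177.0, 87.9, 179.2]
force: [-0.3, 0.6, -3.2]
opening: 0.0295
V 0 shift tool [-0.3 -7.6 20.8] mm; rot [ 0.1 -2.1 -0.1] ; shift in target axes [ 0.5 -7.6 20.8] q6 -75.3
V 180 shift tool [-0.3 -7.6 20.8] mm; rot [-179.9    0.2   -3.3] ; shift in target axes [  0.5   7.6 -20.8] q6 -75.3
[-0.2516255   0.61975163 -3.20004224]
```

```bash
python3 -m inch '[0,-0.007,0.018,0,-2.1,0,0, 0,0,0,0,0,0,0, 0,0,0,0,0,0,0]'
python3 - <<'E'
from h import *
plan([.5535,-.325,.061],92.15,'V'); print(ctrl.get_obs()['force'])
s=snap('wrist','w5.png')
# sleeve in hand: depth points vs V-block
P,C=cloud(s,wristT(s))
q=P[(P[:,2]>.11)&(P[:,2]<.17)&(abs(P[:,1]+.325)<.02)&(P[:,0]<.53)&(P[:,0]>.45)];print(len(q))
t=q[q[:,2]>np.percentile(q[:,2],95)-.006]; f=np.polyfit(t[:,0],t[:,1],1);print('yaw',np.degrees(np.arctan(f[0])),'y@.5535',np.polyval(f,.5535),'xmin',q[:,0].min(), 'slope z',np.polyfit(t[:,0],t[:,2],1))
E
```

```text
clock: 18.88
tool_pos: [0.5522, -0.3223, 0.2976]
orientation: [72.4, 89.8, 74.8]
force: [0.6, 1.0, -2.6]
opening: 0.0289
V 0 shift tool [77.6 -2.9  1.1] mm; rot [ 0.2  0.1 -0.2] ; shift in target axes [77.6 -2.7  1.2] q6 -74.6
V 180 shift tool [77.6 -2.9  1.1] mm; rot [-1.798e+02  3.000e-01  1.000e-01] ; shift in target axes [77.6  2.7 -1.2] q6 -74.6
[ 0.63280881  0.96959493 -2.55083113]
9133
yaw 2.248935080281636 y@.5535 -0.3214963965471029 xmin 0.4751306126449 slope z [0.00095623 0.1459208 ]
```

View pics/w5.png

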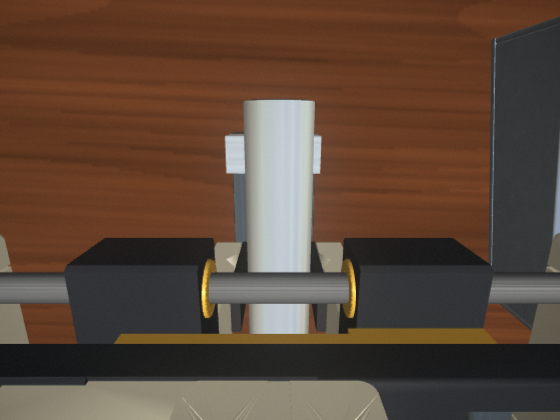

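Sleeve is level, its yaw matches the V, and it needs about −3 mm in y. Lowering.

```bash
python3 -m inch '[0.02,-0.003,0.001,0,0,0,0, 0.02,0,0,0,0,0,0, 0.015,0,0,0,0,0,0, 0,0,0,0,0,0,0, 0,0,0,0,0,0,0]'
python3 - <<'E'
from h import *
plan([.5535,-.325,.061],92.15,'V'); print(ctrl.get_obs()['force'])
E
```

```text
clock: 19.55
tool_pos: [0.5543, -0.3241, 0.243]
orientation: [22.2, 89.8, 24.8]
force: [0.0, 0.1, -2.9]
opening: 0.029
V 0 shift tool [23.  -0.9 -1. ] mm; rot [ 0.4  0.2 -0.1] ; shift in target axes [23.  -0.9 -0.9] q6 -74.4
V 180 shift tool [23.  -0.9 -1. ] mm; rot [-1.796e+02  1.000e-01  4.000e-01] ; shift in target axes [23.   0.9  0.9] q6 -74.4
[ 0.04839806  0.10259367 -2.94125309]
```

```bash
python3 -m inch '[0.01,-0.001,-0.001,0.4,0.2,0,0, 0.01,0,0,0,0,0,0, 0,0,0,0,0,0,0, 0,0,0,0,0,0,0]'
python3 - <<'E'
from h import *
plan([.5535,-.325,.2185-.159],92.15,'V'); print(ctrl.get_obs()['force'])
E
```

```text
clock: 20.05
tool_pos: [0.5537, -0.3253, 0.2228]
orientation: [26.9, 89.9, 29.0]
force: [0.6, -0.3, -2.4]
opening: 0.0293
V 0 shift tool [ 4.3  0.3 -0.2] mm; rot [-0.   0.1 -0.1] ; shift in target axes [ 4.3  0.3 -0.2] q6 -74.7
V 180 shift tool [ 4.3  0.3 -0.2] mm; rot [ 1.8e+02 -1.0e-01 -2.0e-01] ; shift in target axes [ 4.3 -0.3  0.2] q6 -74.7
[ 0.56766073 -0.3463988  -2.37127889]
```

```bash
for i in 1 2 3; do python3 -m inch '[0.002,0,0,0,0,0,0]'; done; python3 -m inch '[0,0,0,0,0,0,0]'
```

```text
clock: 20.18
tool_pos: [0.5539, -0.3254, 0.2211]
orientation: [16.4, 89.8, 18.5]
force: [1.1, 0.1, -2.5]
opening: 0.0291
clock: 20.3
tool_pos: [0.554, -0.3254, 0.2191]
orientation: [12.3, 89.8, 14.4]
force: [-0.3, -0.0, -2.5]
opening: 0.0295
clock: 20.42
tool_pos: [0.5541, -0.3255, 0.2182]
orientation: [-0.6, 89.8, 1.6]
force: [-6.0, 4.6, 16.6]
opening: 0.0294
clock: 20.55
tool_pos: [0.5541, -0.3255, 0.2186]
orientation: [-4.1, 89.8, -1.9]
force: [0.5, 1.0, -2.5]
opening: 0.0289
```

```bash
python3 -m inch '[0.0016,0.0003,0,0,0.1,0,0]'; python3 -m inch '[0.0012,0,0,0,0,0,0]'; python3 -m inch '[0.0012,0,0,0,0,0,0]'; python3 -m inch '[0.0012,0,0,0,0,0,0]'
```

```text
clock: 20.68
tool_pos: [0.5544, -0.3253, 0.2182]
orientation: [-21.5, 89.8, -19.3]
force: [-4.4, 3.3, 13.5]
opening: 0.0294
clock: 20.8
tool_pos: [0.5544, -0.3253, 0.2183]
orientation: [-26.0, 89.8, -23.8]
force: [-4.6, 3.2, 10.5]
opening: 0.0293
clock: 20.92
tool_pos: [0.5543, -0.3252, 0.2183]
orientation: [-29.4, 89.8, -27.1]
force: [-3.3, 3.4, 9.4]
opening: 0.0294
clock: 21.05
tool_pos: [0.5543, -0.3251, 0.2183]
orientation: [-31.9, 89.8, -29.7]
force: [-3.5, 2.7, 9.0]
opening: 0.029
```

```bash
python3 -m inch '[0.0018,0.0002,0,0,0,0,0]'; python3 -m inch '[0.0018,0.0002,0,0,0,0,0]'; python3 -m inch '[0.0018,0.0002,0,0,0,0,0]'
python3 - <<'E'
from h import *
s=snap('side','s6.png');print(ctrl.get_obs()['force'])
s=snap('scene','c6.png');print(ctrl.get_obs()['force'])
s=snap('wrist','w6.png');print(ctrl.get_obs()['force'])
P,C=cloud(s,wristT(s))
q=P[(P[:,2]>.055)&(P[:,2]<.08)&(abs(P[:,1]+.325)<.02)&(P[:,0]<.53)&(P[:,0]>.44)]
t=q[q[:,2]>np.percentile(q[:,2],95)-.006]; f=np.polyfit(t[:,0],t[:,1],1);print('yaw',np.degrees(np.arctan(f[0])),'y@.5535',np.polyval(f,.5535),'xmin',q[:,0].min(), 'z',np.polyfit(t[:,0],t[:,2],1),np.percentile(q[:,2],98))
E
```

```text
clock: 21.18
tool_pos: [0.5542, -0.325, 0.2182]
orientation: [-37.2, 89.7, -34.9]
force: [-6.9, 4.0, 16.7]
opening: 0.0295
clock: 21.3
tool_pos: [0.5541, -0.3249, 0.2182]
orientation: [-40.6, 89.7, -38.3]
force: [-6.0, 3.4, 13.6]
opening: 0.0291
clock: 21.42
tool_pos: [0.5541, -0.3247, 0.2182]
orientation: [-42.5, 89.6, -40.2]
force: [-5.6, 3.2, 13.9]
opening: 0.029
[-5.38291899  3.37983358 12.33154415]
[-5.46396654  2.43950917 12.8180027 ]
[-5.27974954  3.57172753 13.6506442 ]
yaw 1.8838226385448862 y@.5535 -0.3252896200346986 xmin 0.47761749237950674 z [0.00126915 0.06654001] 0.06965716060037047
```

```bash
python3 -c "
import cv2,numpy as np
a=cv2.imread('pics/s6.png')[110:240,220:420];b=cv2.imread('pics/c6.png')[110:240,120:320];c=cv2.imread('pics/w6.png')
o=np.hstack([cv2.resize(a,(400,260)),cv2.resize(b,(400,260))]);cv2.imwrite('pics/m6.png',np.vstack([o,np.hstack([cv2.resize(c,(400,300)),np.zeros((300,400,3),np.uint8)])]))"
```

```text
(no output)
```

View pics/m6.png

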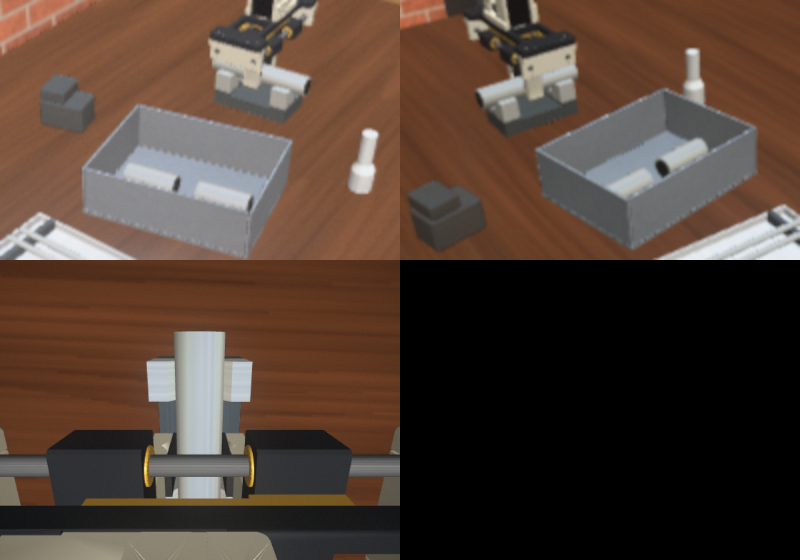

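```bash
python3 -m inch '[0.0022,0.0001,0,0,0,0,0, 0.0022,0.0001,0,0,0,0,0, 0.0022,0.0001,0,0,0,0,0]'
python3 - <<'E'
from h import *
for i in range(4): ctrl.snapshot('side');o=ctrl.get_obs();print(o['force'].round(1),o['tool_pos'].round(4),abs(o['qvel']).max().round(2))
plan([.5535,-.325,.2185-.159],92.15,'V')
E
```

```text
clock: 21.95
tool_pos: [0.5537, -0.3244, 0.2182]
orientation: [-44.9, 89.5, -42.5]
force: [-6.2, 4.1, 15.8]
opening: 0.0296
[-6.3  5.  15.3] [ 0.5538 -0.3244  0.2182] 0.13
[-5.6  4.7 16.5] [ 0.5538 -0.3244  0.2182] 0.09
[-6.4  4.  16.2] [ 0.5538 -0.3245  0.2182] 0.07
[-6.7  4.7 16.5] [ 0.5538 -0.3244  0.2182] 0.12
V 0 shift tool [-0.3 -0.5 -0.3] mm; rot [0.3 0.4 0.4] ; shift in target axes [-0.3 -0.5 -0.3] q6 -74.9
V 180 shift tool [-0.3 -0.5 -0.3] mm; rot [-179.7   -0.6    0.6] ; shift in target axes [-0.3  0.5  0.3] q6 -74.9
```

About 19 N net downward, holding steady. Handing in.

```bash
python3 -c "
from plant import ctrl
print(ctrl.close_job());o=ctrl.get_obs();print(o['clock'],o['force'],o['tool_pos'],o['opening'])"
```

```text
the job is handed in; nothing more can be done
None
the job is handed in; nothing more can be done
```

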